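# Release the locked tray of the watch tester

### The arm

A 6-joint arm with a two-finger parallel gripper is mounted at the origin on a cart in front of the work surface, level with it; the furniture and walls round the work are solid. World frame = base frame: x ahead of the robot, y to its left, z up, the work surface at z = 0. Lengths are in mm, angles in rad, forces in N, time in s.
With the tool pointing down it reaches from about 350 to 875 mm from the base axis. Payload 4.2 kg.
Tool frame: the origin (TCP) lies on the mounting face of the last link; the fingertips stand 173 mm ahead of it and the grasp point (between the pads) lies 155 mm ahead of it (tcp_to_grasp is the distance from the TCP to the grasp point, in mm); z points along the fingers, y is the direction in which the jaws open and shut (so a half turn about z gives the same grasp; the last joint's range is limited). The gripper opens to 85 mm and grips with 20 to 120 N. Pads are 22 mm wide; open, the fingers measure 114 mm over their backs; the gripper's body (76 mm by 85 mm) begins 54 mm behind the grasp point. The pads swing forward as they close: fully open they stand 13 mm farther back than shut.
Start: joints at [0.259, 0.385, 0.008, 0, -1.194, -0.259], TCP at [624.98, 0.025, 404.712] pointing down, gripper open.
Joint ranges: [-3.14, 3.14], [-1.21, 2.06], [-1.07, 1.41], [-3.16, 2.05], [-2.99, -0.16], [-3.1, 3.1]. Speed limits (rad/s): [2.79, 2.79, 3.14, 3.14, 3.14, 3.14].

### API

Orientations are given as a unit quaternion [x, y, z, w].
In Python, from bench import * gives the robot as it stands. The module is installed in compiled form; this text tells all that it offers.
- The arm moves only by the tool apply_moves, never from a script. Its arguments are lists of equal length, an entry for each row: "fingers": the closure, from 0 (fully open) to 1 (shut); "dp": the shift along the world's x, y, z in cm, a list of three; "yaw": the turn about the world's z in degrees. A call has 1 to 10 rows; each row is the pose to reach, as a shift and turn from the pose measured when the call began; what a row does not reach only later rows make up. A row lasts 1/10 s, in which the tool goes at most 50 mm and 8.59 degrees, less where a joint would pass 70% of its speed; a pose out of reach is approached as far as the arm can. A call with a gripper value outside its range is refused whole. The fingers move at their own pace and stop on an object; the grip force is fixed at half the most. Time passes only in rows, so rows that repeat a pose let the fingers close. It gives the time, the measured TCP pose, the force and the opening at its end, in the units of the state.
- read_state(): the state, without advancing time (a new reading comes with each control period).
- get_image(name): name is "scene" or "side" or "wrist"; returns a dict with "color" (420x560x3 uint8, blue, green, red), "mtx" (3x3 intrinsics, pixels), "camera_from_world" (4x4, takes a point from world to camera coordinates); the wrist camera has in their place "tool_from_camera" (4x4, takes a point from camera to tool coordinates, whose origin is the TCP and whose axes are the flange's). Camera axes: x right, y down, z forward; pixel columns grow to the right and rows downward; lengths in mm; the calibration is good to about 2 mm. A picture is of the moment at which its call begins: read the wrist's pose just before it. There is no depth.
- job_done(): hands the job in, once; it reports no verdict.
The state is a dict: "clock": time; "joints": joint angles; "joint_vel": joint speeds; "joint_efforts": joint torques, N m; "position": TCP position; "ee_rot": TCP orientation; "contact_force": force on the tool from outside, world axes, zero at the start; "wrist_torque": the same for the moment, N m; "gripper_width": finger opening in mm.
Only numpy, scipy, OpenCV 4.12 (cv2) and the standard library are available. Lean on these libraries where they do the work, as an engineer would, in place of code of your own. Each camera call takes 0.05 s, during which the arm holds its last target. There are 200 camera calls.

### The job

The tray of the white watch tester is locked shut. Take the red-handled release pin from its wooden stand, reach with it through the small brass-rimmed hole in the top of the tester and gently press the hidden spring catch, feeling for it and never forcing the pin, and keep it pressed until the tray has crept all the way out. Then put the pin back upright in its stand, fully home, without disturbing the things around.

Things in the scene. Friction and masses are not known exactly. Their poses are not given: they have to be found in the camera images.
- tester: Watch tester, a fixed box 120 (x) x 100 (y) x 75 mm high, white sides, grey top, black display and green pilot lamp on its front. Origin: centre of its underside on the table; z up; its front, with the tray, faces its own -x. Inside it is hollow.
- hole (a point): Centre of the mouth of the access hole, 77 mm above the table; axes as the tester's (z up, straight out of the hole). The mouth is a brass ring (outer diameter 19 mm, bore 11 mm, 2 mm high) on the grey top; under it a 9 mm hole with a 1.5 mm chamfer goes through the 6 mm thick top plate.
- hole_inner (a point): Inner end of the hole, 8 mm below its mouth. From here the space is free down to the hidden catch's flat push face (18 x 18 mm, centred under the hole), 17 to 37 mm below the mouth, different each time. It moves straight down against a spring: about 2 N at first touch, 4 to 6 N at 4 mm, where the tray is let go, and a hard stop at 6 mm. Delicate: 20 N is forcing it.
- tray (a joint): Travel of the tray out of the tester, m: 0 shut and locked, 0.036 fully out. Let go, a spring and a damper make it creep out in 2 to 3 s toward the tester's own -x. It has a rack with a tooth every 10 mm: if the catch comes up early it holds the tray again part-way, and can be pressed again.
- tray_lip (a point): Middle of the aluminium finger lip (50 mm wide) on the tray's front, 30 mm above the table, 69 mm ahead (-x) of the tester's origin when shut.
- pin: Release pin, 96 mm long, 45 g (varies). Origin: its tip; z along the pin toward the handle. Steel shaft 6 mm in diameter, tapered end, 48 mm long; then a steel collar 20 mm in diameter, 4 mm thick; then a square red handle 14 x 14 mm, 44 mm tall (52 to 96 mm from the tip), faces along the pin's x and y. It starts in the stand, collar resting on its top, tip 6 mm above the table.
- stand: Wooden stand, fixed, 52 x 52 mm block on a 60 x 60 mm foot, 54 mm high in all, with an upright 10 mm hole with a 2 mm chamfer in its middle, from the top down to 4 mm above the table. Origin: centre of its underside on the table; z up.
- oil_bottle: Small white oil bottle, 18 x 20 x 38 mm, standing loose beside the tester. Origin: centre of its underside.
- parts_jar: Small clear jar with watch parts, 40 mm in diameter, 20 mm high, loose beside the tester. Origin: centre of its underside.
- glass_dish: Shallow glass dish, 67 mm in diameter, 11 mm high, loose in front of the stand. Origin: centre of its underside.

How it is judged (in metres and radians):
On the way, in this order (a step that is already met when the one before it is completed fails the run):
1. the pin's tip is inside the access hole, at least 12 mm below its mouth (z of pin in the frame of hole below -0.012 m and horizontal distance between pin and hole below 0.007 m).
2. the tray has come out by at least 33 mm while the pin is still in the hole (all of step 1 and value of joint tray above 0.033 m), for 0.2 s.
At the end, for the whole second after the job is handed in: The tray is out by at least 33 mm; the pin stands at rest in the stand's hole, upright within 0.1 rad, its tip within 6 mm of the stand's axis and less than 10 mm above the stand's underside (collar on the wood) (value of joint tray above 0.033 m and horizontal distance between pin and stand below 0.006 m and z of pin in the frame of stand below 0.01 m and angle between pin's own z axis and vertical below 0.1 rad and linear speed of pin below 0.02 m/s); the robot touches nothing.
It fails at once if the pin is forced: more than 20 N between the pin and the tester, its catch or its tray (contact force between pin and tester above 20 N).
It fails at once if the oil bottle, the jar or the dish is moved by more than 15 mm, or the bottle tipped (distance of any of oil_bottle, parts_jar, glass_dish from where it was at the start of the episode above 0.015 m or angle between oil_bottle's own z axis and vertical above 0.4 rad).
It also fails if it takes over 64 s, if anything falls off the work surface, if the arm or the gripper's body presses on something with over 40 N, if the wrist force passes 120 N, or if a joint passes its speed limit or range.

## Working session

There is one attempt and no reset: what is moved stays moved. The work goes in short steps, Python scripts to look and compute and a tool call to move; the robot and the scene stay as the last step left them, time stands still between calls to the robot, and variables do not carry over. Pictures are saved under pics/ and viewed, about 8 in all and at most 12, crops included, and the job is handed in when it is done.

Besides the shell and the picture viewer there is one more tool, called by a JSON object that holds its "name" and its "arguments", one argument or row to a line. apply_moves: Moves the arm, as the interface text tells. Its arguments: {"type":"object","properties":{"fingers":{"type":"array","items":{"type":"number"}},"dp":{"type":"array","items":{"type":"array","items":{"type":"number"}}},"yaw":{"type":"array","items":{"type":"number"}}},"required":["fingers","dp","yaw"]}

```bash
mkdir -p pics; cat > h.py <<'E'
from bench import *
import numpy as np, cv2
from scipy.spatial.transform import Rotation as R
def ray(im,uv,st=None):
    d=np.linalg.inv(im["mtx"])@np.array([uv[0],uv[1],1.])
    if "camera_from_world" in im:
        T=np.linalg.inv(np.array(im["camera_from_world"]))
    else:
        W=np.eye(4);W[:3,:3]=R.from_quat(st["ee_rot"]).as_matrix();W[:3,3]=st["position"]
        T=W@np.array(im["tool_from_camera"])
    return T[:3,3],T[:3,:3]@d
def onz(im,uv,z,st=None):
    o,d=ray(im,uv,st); return o+d*(z-o[2])/d[2]
def proj(im,p,st=None):
    if "camera_from_world" in im: T=np.array(im["camera_from_world"])
    else:
        W=np.eye(4);W[:3,:3]=R.from_quat(st["ee_rot"]).as_matrix();W[:3,3]=st["position"]
        T=np.linalg.inv(W@np.array(im["tool_from_camera"]))
    c=T[:3,:3]@np.array(p)+T[:3,3]; q=im["mtx"]@c; return q[:2]/q[2]
E
python3 - <<'E'
from h import *
import pickle
s=read_state();print(s)
D={n:get_image(n) for n in ("scene","side","wrist")}
pickle.dump((s,D),open("i0.pkl","wb"))
a=[cv2.resize(D[n]["color"],(560,420)) for n in D]
for n in D: cv2.imwrite(f"pics/{n}0.png",D[n]["color"])
E
```

```text
{'clock': 0.0, 'joints': array([ 2.58633231e-01,  3.85561796e-01,  6.64747223e-03, -5.27117735e-04,
       -1.19400704e+00, -2.58587604e-01]), 'joint_vel': array([ 0.0001655 , -0.00051653, -0.00083393,  0.00119754, -0.00032528,
       -0.00016093]), 'joint_efforts': array([-9.55001960e-04, -3.92286408e+01,  1.88399577e+01,  4.18616563e+00,
       -4.72148502e-03,  8.27910434e-07]), 'position': array([6.24797451e+02, 6.08419532e-02, 4.03622311e+02]), 'ee_rot': array([-0.70705374,  0.70715898,  0.00074595, -0.00079531]), 'contact_force': array([ 0.2844019 ,  0.22890061, -0.21496687]), 'wrist_torque': array([-0.0004783 ,  0.01486118, -0.06584762]), 'gripper_width': 85.30989281972909}
```

View pics/scene0.png

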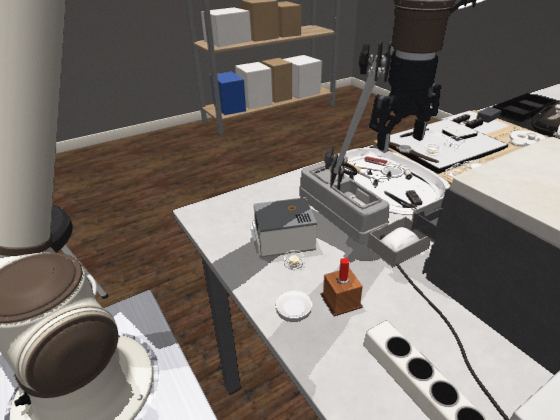

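View pics/wrist0.png

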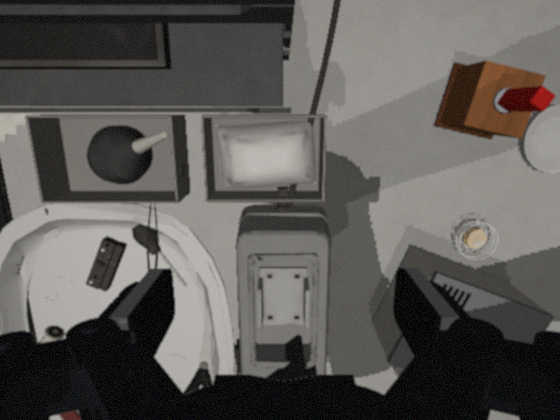

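The scene shows the tester at (285,228) with its ring at (292,208), the pin top at (344,261), the dish at (293,306) and the jar at (293,261). In the wrist view the collar is at about (503,100). I can't see the bottle yet.

```bash
python3 - <<'E'
from h import *
import pickle
s,D=pickle.load(open("i0.pkl","rb"))
S=D["scene"];W=D["wrist"]
print("pin top",onz(S,(344,261),102),"hole",onz(S,(292,208),77),"dish",onz(S,(293,306),5),"jar",onz(S,(293,261),10))
print("wrist: handle top",onz(W,(541,98),102,s),"collar",onz(W,(503,100),58,s),"jar",onz(W,(474,238),10,s))
for uv in[(489,60),(546,75),(522,137),(470,122)]: print("standtop",onz(W,uv,54,s))
for uv in[(255,203),(258,229),(313,224),(307,200)]: print("tester top",onz(S,uv,75))
c=np.linalg.inv(np.array(S["camera_from_world"]));print("scene cam",c[:3,3],c[:3,2])
E
```

```text
pin top [440.69310103 -75.09353879 102.        ] hole [476.33204461 144.25334897  77.        ] dish [357.49261161 -38.21552538   5.        ] jar [423.39770709  61.18571709  10.        ]
wrist: handle top [441.01292138 -74.01154891 102.        ] collar [442.46667978 -73.67992812  58.        ] jar [423.31319982  63.84227305  10.        ]
standtop [ 456.49271002 -104.85737221   54.        ]
standtop [407.94384371 -93.41829549  54.        ]
standtop [419.04000586 -43.43520953  54.        ]
standtop [465.33366362 -55.9271713   54.        ]
tester top [420.11639723 209.99205881  75.        ]
tester top [377.98758207 121.8148877   75.        ]
tester top [481.49638036  72.76098172  75.        ]
tester top [523.86325249 154.60585227  75.        ]
scene cam [  74.68116618 -471.74261237  576.20282305] [ 0.44404551  0.68699005 -0.57521149]
```

View pics/side0.png

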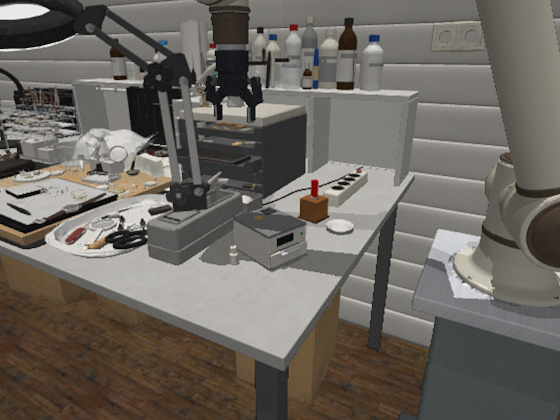

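```bash
python3 - <<'E'
from h import *
import pickle
s,D=pickle.load(open("i0.pkl","rb"))
W=D["wrist"];print(np.round(W["tool_from_camera"],3).tolist(),W["mtx"].tolist())
for z in (0,54,102): print(onz(W,(280,150),z,s)-s["position"])
S=D["side"]
print("bottle",onz(S,(234,263),0), "pintop",onz(S,(314,180),102),"hole",onz(S,(264,213),77))
E
```

```text
[[0.0, -0.964, -0.266, 66.342], [1.0, -0.0, 0.001, 0.57], [-0.001, -0.266, 0.964, 29.67], [0.0, 0.0, 0.0, 1.0]] [[368.1233624336471, 0.0, 283.8327869213435], [0.0, 368.1233624336471, 210.97614851326745], [0.0, 0.0, 1.0]]
[   1.84628802  -26.80127851 -403.62231109]
[   1.48663108  -32.5112848  -349.62231109]
[   1.16693602  -37.58684595 -301.62231109]
bottle [488.68275326 214.78644761   0.        ] pintop [439.99781229 -74.01254978 102.        ] hole [473.85860936 116.52262462  77.        ]
```

{"name": "apply_moves", "arguments": {
  "fingers": [0,0,0,0,0,0,0,0,0],
  "dp": [
    [-4,4,-2],
    [-8,8,-4],
    [-12,12,-6],
    [-15,16,-8],
    [-15,18,-10],
    [-15,18,-12],
    [-15,18,-12],
    [-15,18,-12],
    [-15,18,-12]
  ],
  "yaw": [0,0,0,0,0,0,0,0,0]
}}

```text
clock: 1.05
position: [475.7, 179.7, 285.1]
ee_rot: [-0.707, 0.707, 0.0, 0.0]
contact_force: [-0.2, -0.4, 0.4]
gripper_width: 85.3
```

```bash
python3 - <<'E'
from h import *
import pickle
s=read_state();W=get_image("wrist");pickle.dump((s,W),open("i1.pkl","wb"))
print(s["clock"],s["position"],s["ee_rot"]);cv2.imwrite("pics/w1.png",W["color"])
E
```

```text
1.05 [475.71630682 179.68174011 285.08597621] [-7.06731433e-01  7.07481731e-01  2.28474198e-04  4.79793917e-04]
```

View pics/w1.png

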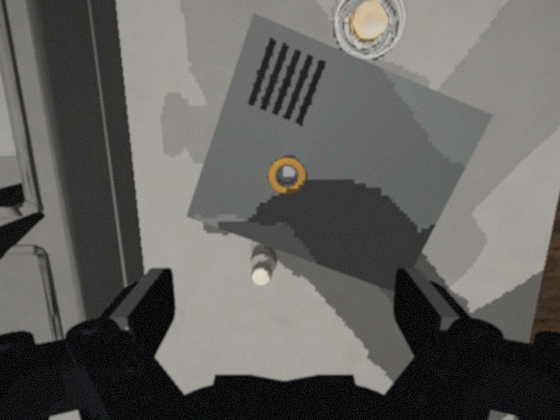

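{"name": "apply_moves", "arguments": {
  "fingers": [0,0,0,0,0,0,0,0],
  "dp": [
    [-1,-4,1.5],
    [-2,-8,3],
    [-3,-12,3],
    [-3.5,-16,3],
    [-3.5,-20,3],
    [-3.5,-21.5,3],
    [-3.5,-21.5,3],
    [-3.5,-21.5,3]
  ],
  "yaw": [0,0,0,0,0,0,0,0]
}}

```text
clock: 1.9
position: [440.9, -36.1, 316.0]
ee_rot: [-0.706, 0.708, -0.0, 0.002]
contact_force: [0.7, 0.5, -0.0]
gripper_width: 85.6
```

```bash
python3 - <<'E'
from h import *
import pickle
s,W=pickle.load(open("i1.pkl","rb"))
h=cv2.cvtColor(W["color"],cv2.COLOR_BGR2HSV)
m=cv2.inRange(h,(8,130,70),(30,255,255));m[:100]=0;m[250:]=0
c=max(cv2.findContours(m,0,1)[0],key=cv2.contourArea)
e=cv2.fitEllipse(c);print(e,"hole",onz(W,e[0],77,s))
print([onz(W,u,75,s)[:2].round(1).tolist() for u in[(253,14),(491,116),(413,290),(189,215)]])
print("bottle",onz(W,(261,274),38,s))
s=read_state();W=get_image("wrist");pickle.dump((s,W),open("i2.pkl","wb"))
print(s["clock"],s["position"],s["ee_rot"])
h=cv2.cvtColor(W["color"],cv2.COLOR_BGR2HSV)
m=cv2.inRange(h,(0,200,60),(4,255,255))|cv2.inRange(h,(174,200,60),(180,255,255))
c=max(cv2.findContours(m,0,1)[0],key=cv2.contourArea);print(cv2.boundingRect(c))
cv2.imwrite("pics/w2.png",W["color"])
E
```

```text
((286.58233642578125, 175.27818298339844), (35.62158966064453, 36.06990051269531), 66.81663513183594) hole [473.56726354 144.70422794  77.        ]
[[488.5, 72.9], [376.5, 116.7], [405.1, 207.8], [523.3, 165.5]]
bottle [489.61353349 215.7103127   38.        ]
1.9 [440.88691746 -36.11244297 315.9877591 ] [-7.05845477e-01  7.08364152e-01 -2.50197537e-04  1.52586586e-03]
(268, 145, 33, 40)
```

View pics/w2.png

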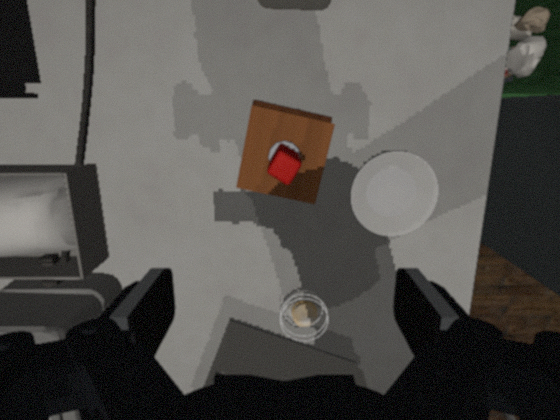

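```bash
python3 - <<'E'
from h import *
import pickle
s,W=pickle.load(open("i2.pkl","rb"))
c=W["color"][95:210,230:345];cv2.imwrite("pics/w2c.png",cv2.resize(c,None,fx=5,fy=5,interpolation=0))
E
```

```text
(no output)
```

View pics/w2c.png

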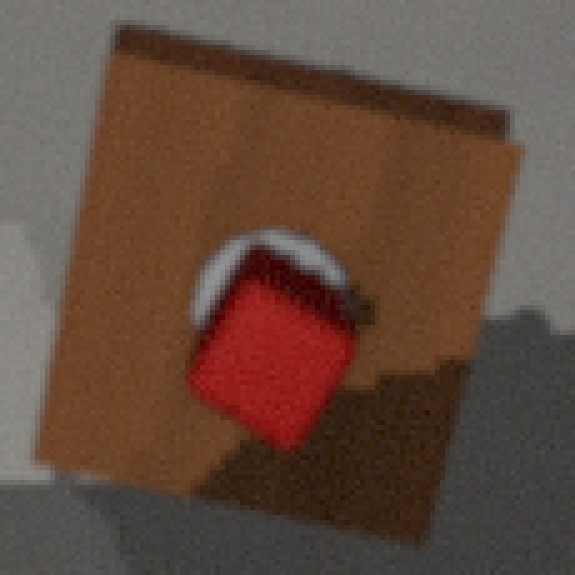

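Crop: the handle's top corners are at (243,272), (355,345), (295,450), (188,380) and the stand's top corners at (110,50), (522,147), (418,545), (36,462). The handle is turned relative to the stand.

```bash
python3 - <<'E'
from h import *
import pickle
s,W=pickle.load(open("i2.pkl","rb"))
f=lambda L,z:np.array([onz(W,(u/5+230-.4,v/5+95-.4),z,s)[:2] for u,v in L])
for L,z in (([(243,272),(355,345),(295,450),(188,380)],102),([(110,50),(522,147),(418,545),(36,462)],54)):
    P=f(L,z);e=np.roll(P,-1,0)-P
    print(P.mean(0),np.hypot(*e.T),(np.degrees(np.arctan2(e[:,1],e[:,0]))%90).round(1))
Rm=R.from_quat(s["ee_rot"]).as_matrix();print("jaw y",Rm[:,1],"z",Rm[:,2],s["joints"][5])
print("dish",onz(W,(394,193),8,s))
E
```

```text
[440.52676144 -74.05791461] [13.34711973 12.27219462 12.97725917 12.15608485] [56.9 60.7 56.2 62.4]
[440.45414463 -73.63341883] [51.63516714 51.8107917  50.58058309 52.03026091] [77.  76.8 77.2 77.9]
jaw y [-0.9999905   0.0035642  -0.00250851] z [ 0.00251494  0.00179959 -0.99999522] -0.29024324855148226
dish [355.42018633 -39.1718998    8.        ]
```

{"name": "apply_moves", "arguments": {
  "fingers": [0,0,0,0,0,0,0,0,0],
  "dp": [
    [0,-1,0],
    [0,-2,0],
    [0,-3,0],
    [0,-3.8,0],
    [0,-3.8,-2.5],
    [0,-3.8,-5],
    [0,-3.8,-7.0],
    [0,-3.8,-7.6],
    [0,-3.8,-7.6]
  ],
  "yaw": [-8,-16,-24,-31,-31,-31,-31,-31,-31]
}}

```text
clock: 2.85
position: [441.2, -72.9, 239.4]
ee_rot: [-0.492, 0.871, -0.0, 0.0]
contact_force: [0.0, -0.4, -0.2]
gripper_width: 85.5
```

```bash
python3 - <<'E'
from h import *
s=read_state();Rm=R.from_quat(s["ee_rot"]).as_matrix();print(s["position"],Rm[:,1],Rm[:,2],s["position"]+155*Rm[:,2],s["contact_force"],s["wrist_torque"])
E
```

```text
[441.16487789 -72.93185957 239.39603928] [-0.85672009  0.51578068 -0.00098624] [ 1.10772327e-03 -7.21743874e-05 -9.99999384e-01] [441.336575   -72.9430466   84.39613478] [ 0.01702208 -0.39551795 -0.15236945] [ 0.00333607 -0.0001481  -0.01029222]
```

{"name": "apply_moves", "arguments": {
  "fingers": [0,0.4,0.8,1,1,1,1,1,1,1],
  "dp": [
    [-0.06,-0.1,0],
    [-0.06,-0.1,0],
    [-0.06,-0.1,0],
    [-0.06,-0.1,0],
    [-0.06,-0.1,0],
    [-0.06,-0.1,0],
    [-0.06,-0.1,0],
    [-0.06,-0.1,0],
    [-0.06,-0.1,0],
    [-0.06,-0.1,0]
  ],
  "yaw": [0,0,0,0,0,0,0,0,0,0]
}}

```text
clock: 3.85
position: [440.6, -74.0, 239.7]
ee_rot: [-0.492, 0.871, -0.0, 0.001]
contact_force: [-1.8, 0.4, 4.5]
gripper_width: 13.2
```

{"name": "apply_moves", "arguments": {
  "fingers": [1,1,1,1,1,1,1],
  "dp": [
    [0,0,0.5],
    [0,0,2],
    [0,0,4],
    [0,0,6.5],
    [0,0,9],
    [0,0,9],
    [0,0,9]
  ],
  "yaw": [0,0,0,0,0,0,0]
}}

```text
clock: 4.55
position: [440.3, -74.0, 329.7]
ee_rot: [-0.492, 0.871, -0.0, 0.001]
contact_force: [0.2, 1.1, -0.9]
gripper_width: 13.0
```

```bash
python3 - <<'E'
from h import *
import pickle
s=read_state();D={n:get_image(n) for n in("wrist","scene","side")};pickle.dump((s,D),open("i3.pkl","wb"))
print(s["clock"],s["position"],s["contact_force"],s["gripper_width"])
W=D["wrist"]["color"];a=cv2.resize(W[230:420,180:380],(400,380))
b=[]
for n in("scene","side"):
    p=proj(D[n],s["position"]-[0,0,200]).astype(int);print(n,p)
    b.append(cv2.resize(D[n]["color"][p[1]-30:p[1]+30,p[0]-30:p[0]+30],(380,380),interpolation=0))
cv2.imwrite("pics/lift.png",cv2.resize(np.hstack(b),(760,380)))
cv2.imwrite("pics/liftw.png",W)
for n in("scene","side"):
    for z in (234,220,185,150,137): print(n,z,proj(D[n],s["position"]-[0,0,z]).round(1))
E
```

```text
4.55 [440.30339368 -73.95158222 329.65659772] [ 0.17001402  1.12739576 -0.91742932] 13.033541500350497
scene [344 248]
side [314 169]
scene 234 [343.2 263.4]
scene 220 [343.7 257.4]
scene 185 [345.1 241.7]
scene 150 [346.5 225. ]
scene 137 [347.1 218.6]
side 234 [313.8 182.4]
side 220 [314.  177.1]
side 185 [314.5 163.5]
side 150 [315.  149.5]
side 137 [315.2 144.2]
```

View pics/lift.png

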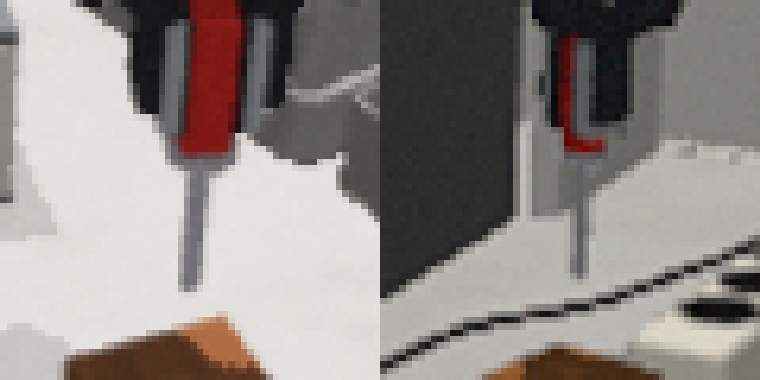

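{"name": "apply_moves", "arguments": {
  "fingers": [1,1,1,1,1,1,1,1,1,1],
  "dp": [
    [0.5,3,0.5],
    [1,7,0.5],
    [2,11,0.5],
    [3,15,0.5],
    [3.3,19,0.5],
    [3.33,21.2,0.5],
    [3.33,21.87,0],
    [3.33,21.87,-0.9],
    [3.33,21.87,-0.9],
    [3.33,21.87,-0.9]
  ],
  "yaw": [0,0,0,0,0,0,0,0,0,0]
}}

```text
clock: 5.7
position: [473.3, 143.6, 318.7]
ee_rot: [-0.491, 0.871, 0.0, -0.002]
contact_force: [-0.1, 0.2, -0.8]
gripper_width: 13.1
```

```bash
python3 - <<'E'
from h import *
import pickle
s=read_state();D={n:get_image(n) for n in("wrist","scene","side")};pickle.dump((s,D),open("i4.pkl","wb"))
print(s["clock"],s["position"],s["contact_force"],s["gripper_width"])
b=[]
for n in("scene","side"):
    p=proj(D[n],[s["position"][0],s["position"][1],82]).astype(int);print(n,p)
    b.append(cv2.resize(D[n]["color"][p[1]-20:p[1]+20,p[0]-20:p[0]+20],(380,380),interpolation=0))
cv2.imwrite("pics/hole.png",np.hstack(b))
h=[473.57,144.7,77];t=s["position"]-[0,0,233.7]
for n in("scene","side"):
    J=[proj(D[n],np.array(h)+d)-proj(D[n],h) for d in np.eye(3)*10]
    print(n,"hole",proj(D[n],h),"tip",proj(D[n],t),np.round(J,2).tolist())
W=D["wrist"];print("wrist tip",proj(W,t,s),proj(W,h,s))
E
```

```text
5.7 [473.28363013 143.56078874 318.73676638] [-0.14264816  0.17175644 -0.82543636] 13.111983363436746
scene [290 206]
side [257 215]
scene hole [290.83559515 208.30205281] tip [290.97737343 205.53483449] [[3.8, -1.43], [-2.48, -2.11], [-0.04, -3.8]]
side hole [257.34747325 217.65819136] tip [257.66642776 213.97070187] [[-4.06, -0.9], [-2.5, 1.71], [-0.1, -4.39]]
wrist tip [280.91901891 229.58339154] [281.54972856 227.21063263]
```

View pics/hole.png

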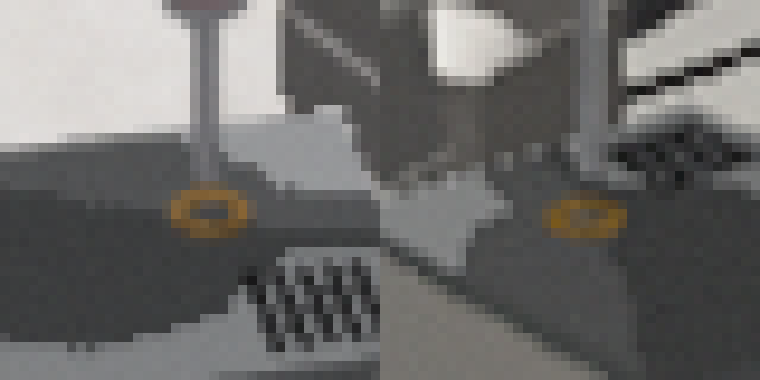

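```bash
python3 - <<'E'
from h import *
import pickle
s,D=pickle.load(open("i4.pkl","rb"))
for n,p in(("scene",(290,206)),("side",(257,215))):
    c=D[n]["color"].astype(int);u,v=p
    w=c[v-6:v+14,u-12:u+13];wt=np.clip(w[...,2]-w[...,0]-25,0,None)
    yy,xx=np.mgrid[v-6:v+14,u-12:u+13];print(n,"ring",(wt*xx).sum()/wt.sum(),(wt*yy).sum()/wt.sum())
    for r in range(v-14,v+2,2): print(r,c[r,u-6:u+12].mean(1).astype(int).tolist())
W=D["wrist"]["color"];cv2.imwrite("pics/hw.png",cv2.resize(W[160:280,210:350],None,fx=5,fy=5,interpolation=0))
E
```

```text
scene ring 291.5491967871486 207.66164658634537
192 [218, 218, 217, 219, 217, 219, 143, 111, 127, 203, 217, 216, 218, 218, 218, 127, 78, 79]
194 [218, 219, 220, 221, 221, 219, 147, 109, 127, 205, 216, 218, 216, 218, 217, 131, 78, 80]
196 [219, 220, 221, 221, 219, 216, 144, 110, 125, 200, 212, 214, 216, 218, 216, 204, 120, 78]
198 [219, 217, 218, 218, 218, 216, 146, 110, 124, 189, 194, 191, 192, 182, 169, 166, 146, 142]
200 [121, 116, 114, 110, 107, 146, 122, 110, 113, 142, 153, 153, 151, 152, 151, 152, 152, 149]
202 [81, 82, 81, 83, 82, 79, 101, 113, 98, 97, 141, 151, 150, 151, 151, 150, 151, 151]
204 [82, 80, 84, 79, 81, 80, 93, 107, 102, 87, 81, 80, 83, 94, 142, 152, 150, 153]
206 [81, 81, 83, 84, 87, 93, 92, 91, 95, 93, 95, 85, 83, 83, 83, 96, 84, 96]
side ring 258.0536105032823 217.4901531728665
201 [109, 80, 69, 70, 70, 72, 82, 101, 110, 104, 63, 123, 191, 186, 186, 188, 189, 178]
203 [73, 73, 75, 73, 71, 71, 82, 103, 109, 105, 67, 98, 138, 130, 112, 40, 22, 27]
205 [73, 72, 72, 73, 73, 70, 85, 109, 110, 106, 69, 61, 90, 150, 151, 168, 191, 177]
207 [74, 71, 72, 72, 73, 69, 84, 111, 114, 106, 65, 111, 168, 145, 137, 123, 107, 96]
209 [72, 71, 72, 71, 71, 85, 113, 115, 109, 106, 108, 90, 88, 71, 60, 51, 44, 25]
211 [72, 84, 93, 66, 55, 65, 96, 116, 108, 87, 55, 24, 37, 55, 51, 28, 46, 71]
213 [72, 74, 74, 77, 73, 63, 67, 93, 90, 93, 115, 110, 96, 81, 45, 69, 52, 23]
215 [74, 77, 75, 74, 75, 76, 73, 65, 64, 56, 54, 54, 53, 59, 56, 50, 50, 58]
```

View pics/hw.png

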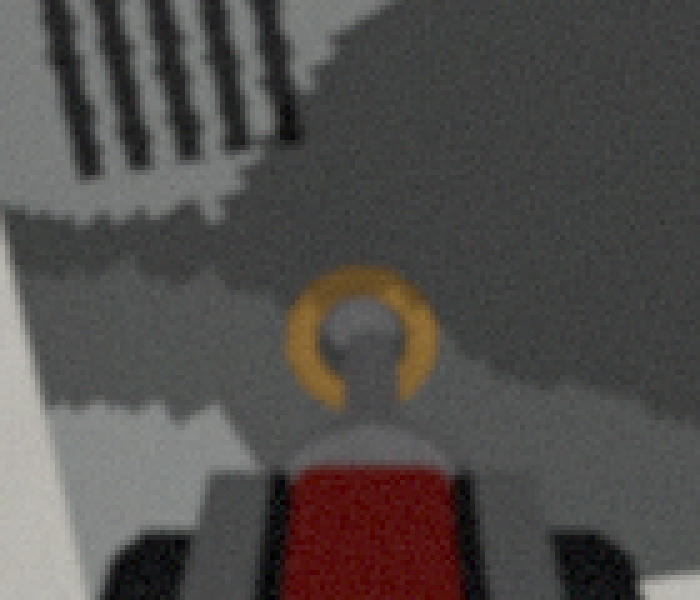

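{"name": "apply_moves", "arguments": {
  "fingers": [1,1,1,1],
  "dp": [
    [0.15,0.07,0],
    [0.15,0.07,0],
    [0.15,0.07,0],
    [0.15,0.07,0]
  ],
  "yaw": [0,0,0,0]
}}

```text
clock: 6.25
position: [475.1, 144.6, 319.8]
ee_rot: [-0.491, 0.871, 0.0, -0.0]
contact_force: [-0.4, 0.6, 0.0]
gripper_width: 13.3
```

{"name": "apply_moves", "arguments": {
  "fingers": [1,1,1,1,1,1],
  "dp": [
    [-0.02,-0.03,-0.3],
    [-0.02,-0.03,-0.6],
    [-0.02,-0.03,-0.9],
    [-0.02,-0.03,-1.2],
    [-0.02,-0.03,-1.2],
    [-0.02,-0.03,-1.2]
  ],
  "yaw": [0,0,0,0,0,0]
}}

```text
clock: 6.85
position: [474.9, 144.3, 307.7]
ee_rot: [-0.491, 0.871, 0.0, -0.001]
contact_force: [-0.2, -0.9, -0.8]
gripper_width: 13.1
```

{"name": "apply_moves", "arguments": {
  "fingers": [1,1,1,1,1,1],
  "dp": [
    [0,0,-0.2],
    [0,0,-0.4],
    [0,0,-0.6],
    [0,0,-0.8],
    [0,0,-0.8],
    [0,0,-0.8]
  ],
  "yaw": [0,0,0,0,0,0]
}}

```text
clock: 7.45
position: [474.9, 144.3, 299.6]
ee_rot: [-0.491, 0.871, 0.0, -0.001]
contact_force: [-0.2, 0.7, -0.5]
gripper_width: 13.2
```

{"name": "apply_moves", "arguments": {
  "fingers": [1,1,1,1,1],
  "dp": [
    [0,0,-0.2],
    [0,0,-0.4],
    [0,0,-0.5],
    [0,0,-0.5],
    [0,0,-0.5]
  ],
  "yaw": [0,0,0,0,0]
}}

```text
clock: 7.95
position: [474.9, 144.3, 294.6]
ee_rot: [-0.491, 0.871, 0.0, -0.001]
contact_force: [-0.2, 0.9, -0.4]
gripper_width: 13.2
```

{"name": "apply_moves", "arguments": {
  "fingers": [1,1,1,1],
  "dp": [
    [0,0,-0.15],
    [0,0,-0.3],
    [0,0,-0.3],
    [0,0,-0.3]
  ],
  "yaw": [0,0,0,0]
}}

```text
clock: 8.35
position: [475.0, 144.3, 291.5]
ee_rot: [-0.491, 0.871, 0.0, -0.001]
contact_force: [-0.4, -0.0, -0.5]
gripper_width: 13.1
```

{"name": "apply_moves", "arguments": {
  "fingers": [1,1,1,1],
  "dp": [
    [0,0,-0.15],
    [0,0,-0.3],
    [0,0,-0.3],
    [0,0,-0.3]
  ],
  "yaw": [0,0,0,0]
}}

```text
clock: 8.75
position: [475.0, 144.3, 288.5]
ee_rot: [-0.491, 0.871, 0.0, -0.001]
contact_force: [-0.6, 0.7, -0.5]
gripper_width: 13.3
```

{"name": "apply_moves", "arguments": {
  "fingers": [1,1,1,1],
  "dp": [
    [0,0,-0.15],
    [0,0,-0.3],
    [0,0,-0.3],
    [0,0,-0.3]
  ],
  "yaw": [0,0,0,0]
}}

```text
clock: 9.15
position: [474.9, 144.3, 285.4]
ee_rot: [-0.491, 0.871, 0.0, -0.001]
contact_force: [0.5, -0.2, 0.0]
gripper_width: 13.2
```

{"name": "apply_moves", "arguments": {
  "fingers": [1,1,1,1],
  "dp": [
    [0,0,-0.15],
    [0,0,-0.3],
    [0,0,-0.3],
    [0,0,-0.3]
  ],
  "yaw": [0,0,0,0]
}}

```text
clock: 9.55
position: [475.1, 144.4, 282.7]
ee_rot: [-0.492, 0.871, -0.0, -0.0]
contact_force: [-0.3, 0.2, 3.0]
gripper_width: 13.1
```

{"name": "apply_moves", "arguments": {
  "fingers": [1,1,1,1],
  "dp": [
    [0,0,-0.1],
    [0,0,-0.2],
    [0,0,-0.2],
    [0,0,-0.2]
  ],
  "yaw": [0,0,0,0]
}}

```text
clock: 9.95
position: [475.2, 144.4, 280.9]
ee_rot: [-0.492, 0.871, -0.0, -0.0]
contact_force: [-1.0, 0.1, 4.1]
gripper_width: 13.3
```

```bash
cat > f.py <<'E'
from h import *
import time
f=[]
for i in range(4):
    s=read_state(); f.append(s["contact_force"][2]); im=get_image("side")
print(s["clock"],s["position"],np.round(f,2))
r=im["color"]
import pickle
a=cv2.cvtColor(pickle.load(open("i4.pkl","rb"))[1]["side"]["color"],6);b=cv2.cvtColor(r,6)
d=cv2.absdiff(a,b)[215:285,225:330];print("tray diff px",(d>40).sum())
cv2.imwrite("pics/sidenow.png",cv2.resize(r[190:290,210:350],(700,500)))
E
python3 f.py
```

```text
10.1 [475.174212   144.41654882 280.85043973] [4.14 2.66 4.19 3.72]
tray diff px 103
```

{"name": "apply_moves", "arguments": {
  "fingers": [1,1,1,1],
  "dp": [
    [0,0,-0.06],
    [0,0,-0.12],
    [0,0,-0.12],
    [0,0,-0.12]
  ],
  "yaw": [0,0,0,0]
}}

```text
clock: 10.55
position: [475.2, 144.4, 279.4]
ee_rot: [-0.492, 0.871, -0.0, -0.0]
contact_force: [0.5, -0.9, 3.0]
gripper_width: 13.2
```

```bash
python3 f.py
```

```text
10.7 [475.23348517 144.40804796 279.57990926] [3.   2.91 2.39 3.38]
tray diff px 261
```

{"name": "apply_moves", "arguments": {
  "fingers": [1,1,1,1,1,1,1,1,1,1],
  "dp": [
    [0,0,-0.05],
    [0,0,-0.05],
    [0,0,-0.05],
    [0,0,-0.05],
    [0,0,-0.05],
    [0,0,-0.05],
    [0,0,-0.05],
    [0,0,-0.05],
    [0,0,-0.05],
    [0,0,-0.05]
  ],
  "yaw": [0,0,0,0,0,0,0,0,0,0]
}}

```text
clock: 11.75
position: [475.3, 144.4, 279.2]
ee_rot: [-0.492, 0.871, -0.0, -0.0]
contact_force: [0.5, -0.5, 3.7]
gripper_width: 13.5
```

```bash
python3 f.py
```

```text
11.9 [475.24279891 144.39374145 279.14451666] [3.68 3.1  3.92 3.61]
tray diff px 740
```

View pics/sidenow.png

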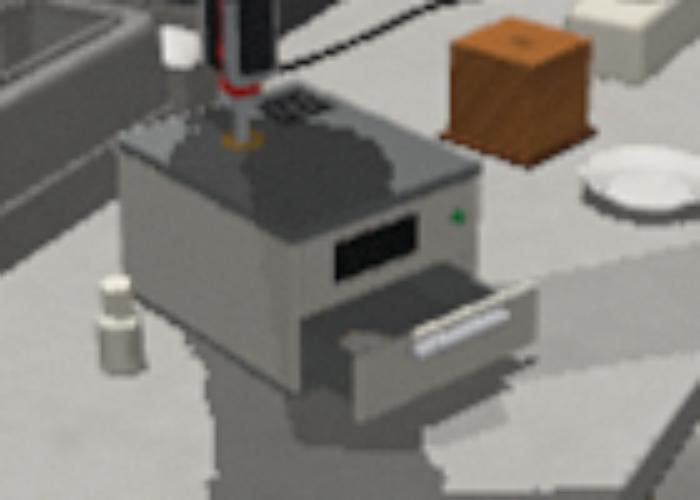

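The tray is coming out: its front edge is at about (355,400) in the crop and still moving. I'll hold for a while, then measure.

{"name": "apply_moves", "arguments": {
  "fingers": [1,1,1,1,1,1,1,1,1,1],
  "dp": [
    [0,0,-0.02],
    [0,0,-0.02],
    [0,0,-0.02],
    [0,0,-0.02],
    [0,0,-0.02],
    [0,0,-0.02],
    [0,0,-0.02],
    [0,0,-0.02],
    [0,0,-0.02],
    [0,0,-0.02]
  ],
  "yaw": [0,0,0,0,0,0,0,0,0,0]
}}

```text
clock: 12.95
position: [475.2, 144.4, 279.0]
ee_rot: [-0.492, 0.871, -0.0, -0.0]
contact_force: [-0.3, -1.2, 3.8]
gripper_width: 12.8
```

```bash
python3 f.py
```

```text
13.1 [475.24245551 144.40028053 278.96384723] [3.82 2.97 4.18 4.14]
tray diff px 831
```

{"name": "apply_moves", "arguments": {
  "fingers": [1,1,1,1,1,1,1,1,1,1],
  "dp": [
    [0,0,0],
    [0,0,0],
    [0,0,0],
    [0,0,0],
    [0,0,0],
    [0,0,0],
    [0,0,0],
    [0,0,0],
    [0,0,0],
    [0,0,0]
  ],
  "yaw": [0,0,0,0,0,0,0,0,0,0]
}}

```text
clock: 14.15
position: [475.3, 144.4, 279.0]
ee_rot: [-0.492, 0.871, -0.0, -0.0]
contact_force: [0.1, -1.5, 2.8]
gripper_width: 13.2
```

```bash
python3 f.py; python3 - <<'E'
from h import *
im=get_image("side")
# expected lip pixels shut / out
c=np.array([473.57,144.7]) 
P=np.array([[488.5,72.9],[376.5,116.7],[405.1,207.8],[523.3,165.5]]);o=P.mean(0)
ax=(P[0]-P[1]+P[3]-P[2]);ax/=np.hypot(*ax);print(o,np.degrees(np.arctan2(ax[1],ax[0])))
for d in(69,99,102,105):
    q=o-ax*d;print(d,[proj(im,[*(q+np.array([-ax[1],ax[0]])*k),30]).round(1).tolist() for k in(-25,0,25)])
cv2.imwrite("pics/tray.png",cv2.resize(im["color"][220:285,260:330],(700,650))[:600])
E
```

```text
14.3 [475.24526578 144.41491427 278.95033256] [2.82 4.09 4.67 3.62]
tray diff px 828
[448.35  140.725] -20.506932224743604
69 [[300.2, 247.5], [291.2, 251.4], [281.8, 255.5]]
99 [[310.8, 252.9], [301.7, 257.0], [292.3, 261.4]]
102 [[311.9, 253.5], [302.8, 257.6], [293.4, 262.0]]
105 [[313.0, 254.0], [303.9, 258.2], [294.5, 262.6]]
```

View pics/tray.png

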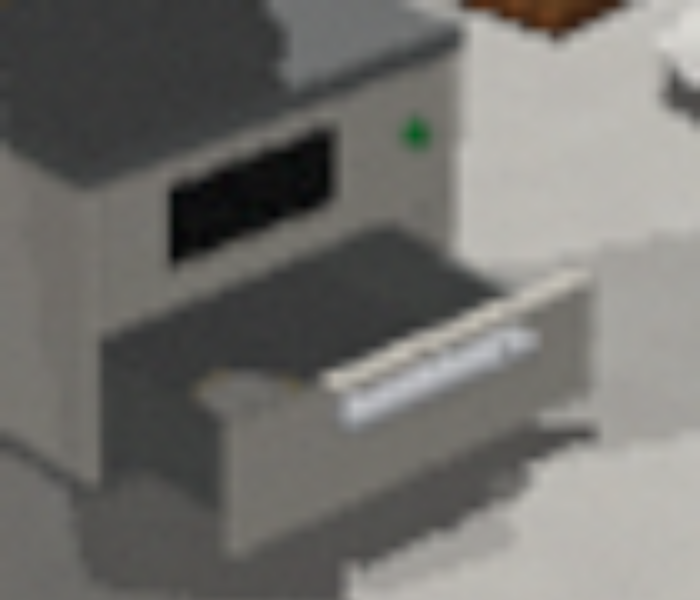

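{"name": "apply_moves", "arguments": {
  "fingers": [1,1,1,1,1,1,1],
  "dp": [
    [-0.02,0,0.5],
    [-0.02,0,1.5],
    [-0.02,0,2.5],
    [-0.02,0,3.5],
    [-0.02,0,4.5],
    [-0.02,0,5.3],
    [-0.02,0,5.3]
  ],
  "yaw": [0,0,0,0,0,0,0]
}}

```text
clock: 15.1
position: [475.3, 144.6, 333.5]
ee_rot: [-0.492, 0.871, -0.0, 0.001]
contact_force: [-0.4, 0.2, -1.1]
gripper_width: 13.5
```

{"name": "apply_moves", "arguments": {
  "fingers": [1,1,1,1,1,1,1,1,1,1],
  "dp": [
    [-0.5,-3,0],
    [-1,-7,0],
    [-2,-11,0],
    [-3,-15,0],
    [-3.47,-19,0],
    [-3.47,-21.2,0],
    [-3.47,-21.85,0],
    [-3.47,-21.85,-0.3],
    [-3.47,-21.85,-0.3],
    [-3.47,-21.85,-0.3]
  ],
  "yaw": [0,0,0,0,0,0,0,0,0,0]
}}

```text
clock: 16.1
position: [440.8, -73.1, 330.3]
ee_rot: [-0.492, 0.87, 0.0, 0.001]
contact_force: [0.5, -0.0, -1.6]
gripper_width: 13.3
```

{"name": "apply_moves", "arguments": {
  "fingers": [1,1,1],
  "dp": [
    [0,0,-0.5],
    [0,0,-1],
    [0,0,-1]
  ],
  "yaw": [0,0,0]
}}

```text
clock: 16.4
position: [440.5, -72.7, 319.3]
ee_rot: [-0.493, 0.87, 0.001, 0.0]
contact_force: [-0.9, -0.0, -0.4]
gripper_width: 13.1
```

{"name": "apply_moves", "arguments": {
  "fingers": [1,1,1,1,1,1],
  "dp": [
    [0,-0.13,-0.8],
    [0,-0.13,-1.6],
    [0,-0.13,-2.3],
    [0,-0.13,-2.3],
    [0,-0.13,-2.3],
    [0,-0.13,-2.3]
  ],
  "yaw": [0,0,0,0,0,0]
}}

```text
clock: 17.0
position: [440.7, -74.0, 296.5]
ee_rot: [-0.493, 0.87, 0.0, 0.0]
contact_force: [0.4, 0.6, -0.2]
gripper_width: 13.0
```

```bash
python3 - <<'E'
from h import *
s=read_state();W=get_image("wrist");print(s["position"],R.from_quat(s["ee_rot"]).as_matrix()[:,2])
t=s["position"]-[0,0,233.7];print("tip",proj(W,t,s),"stand",proj(W,[440.45,-73.6,54],s),"pin orig",proj(W,[440.5,-74,54],s))
cv2.imwrite("pics/st.png",cv2.resize(W["color"][160:280,210:350],None,fx=5,fy=5,interpolation=0))
E
```

```text
[440.67265911 -74.01109726 296.49266467] [ 2.59759627e-04  9.93828739e-04 -9.99999472e-01]
tip [281.50528965 228.10026158] stand [282.23316023 223.95340907] pin orig [281.82176529 223.45331703]
```

View pics/st.png

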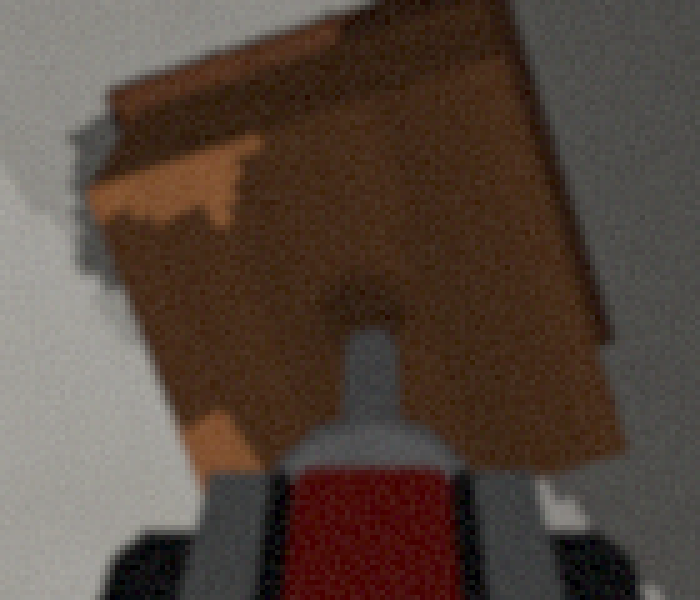

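{"name": "apply_moves", "arguments": {
  "fingers": [1,1,1,1,1,1,1],
  "dp": [
    [0.08,-0.04,0],
    [0.08,-0.04,-0.4],
    [0.08,-0.04,-0.8],
    [0.08,-0.04,-1.2],
    [0.08,-0.04,-1.6],
    [0.08,-0.04,-2.0],
    [0.08,-0.04,-2.0]
  ],
  "yaw": [0,0,0,0,0,0,0]
}}

```text
clock: 17.75
position: [441.2, -74.4, 275.9]
ee_rot: [-0.493, 0.87, 0.001, -0.0]
contact_force: [0.2, 0.9, 0.0]
gripper_width: 13.5
```

{"name": "apply_moves", "arguments": {
  "fingers": [1,1,1,1,1,1,1,1],
  "dp": [
    [0,0,-0.6],
    [0,0,-1.2],
    [0,0,-1.8],
    [0,0,-2.4],
    [0,0,-3.0],
    [0,0,-3.4],
    [0,0,-3.4],
    [0,0,-3.4]
  ],
  "yaw": [0,0,0,0,0,0,0,0]
}}

```text
clock: 18.55
position: [441.3, -74.4, 241.8]
ee_rot: [-0.493, 0.87, 0.001, -0.0]
contact_force: [-0.5, -0.5, -0.6]
gripper_width: 12.9
```

{"name": "apply_moves", "arguments": {
  "fingers": [1,1,1,1],
  "dp": [
    [0,0,-0.1],
    [0,0,-0.2],
    [0,0,-0.25],
    [0,0,-0.25]
  ],
  "yaw": [0,0,0,0]
}}

```text
clock: 18.95
position: [441.4, -74.4, 239.7]
ee_rot: [-0.493, 0.87, 0.0, -0.0]
contact_force: [-1.4, 0.6, 3.5]
gripper_width: 13.1
```

{"name": "apply_moves", "arguments": {
  "fingers": [0.8,0.6,0.4,0.2,0,0,0,0,0,0],
  "dp": [
    [0,0,0],
    [0,0,0],
    [0,0,0],
    [0,0,0],
    [0,0,0],
    [0,0,0],
    [0,0,0],
    [0,0,0],
    [0,0,1],
    [0,0,2]
  ],
  "yaw": [0,0,0,0,0,0,0,0,0,0]
}}

```text
clock: 19.95
position: [441.5, -74.4, 260.4]
ee_rot: [-0.493, 0.87, 0.0, -0.0]
contact_force: [0.8, 0.6, 0.5]
gripper_width: 85.3
```

{"name": "apply_moves", "arguments": {
  "fingers": [0,0,0,0,0,0,0],
  "dp": [
    [0,0,2],
    [0,0,5],
    [0,0,8],
    [0,0,11],
    [0,0,11],
    [0,0,11],
    [0,0,11]
  ],
  "yaw": [0,0,0,0,0,0,0]
}}

```text
clock: 20.65
position: [440.9, -74.5, 370.0]
ee_rot: [-0.493, 0.87, 0.001, -0.001]
contact_force: [-0.0, 0.6, -0.5]
gripper_width: 85.3
```

```bash
python3 - <<'E'
from h import *
s=read_state();print(s["clock"],s["position"],s["gripper_width"])
a=get_image("scene");b=get_image("side")
print(proj(a,[440.5,-74,102]),proj(b,[440.5,-74,102]))
x=cv2.resize(a["color"][200:330,260:400],(400,371));y=cv2.resize(b["color"][160:290,220:360],(400,371))
cv2.imwrite("pics/end.png",np.hstack([x,y]))
E
```

```text
20.65 [440.92393967 -74.47720775 369.99178517] 85.31407943191618
[343.51459923 260.69401876] [313.81261138 179.97196181]
```

The picture limit is used up, so I'll compare the numbers with the start images.

```bash
python3 - <<'E'
from h import *
import pickle
_,D=pickle.load(open("i0.pkl","rb"))
for n,box in(("scene",(250,290,330,360)),("side",(170,205,300,330))):
    im=get_image(n)["color"]
    for c in(D[n]["color"],im):
        h=cv2.cvtColor(c,cv2.COLOR_BGR2HSV);m=cv2.inRange(h,(0,190,60),(4,255,255))|cv2.inRange(h,(174,190,60),(180,255,255))
        v0,v1,u0,u1=box;ys,xs=np.nonzero(m[v0:v1,u0:u1]);print(n,len(xs),xs.mean()+u0,ys.mean()+v0,ys.min()+v0,ys.max()+v0)
    d=(cv2.absdiff(D[n]["color"],im).max(2)>45).astype(np.uint8);d[:200 if n=="scene" else 160]=0
    _,_,st,_=cv2.connectedComponentsWithStats(d);print([r.tolist() for r in st[1:] if r[4]>8])
E
```

```text
scene 153 343.7516339869281 269.1437908496732 259 279
scene 157 343.52866242038215 269.4649681528662 259 279
[[0, 200, 11, 15, 86], [13, 200, 7, 5, 14], [23, 200, 21, 48, 335], [256, 200, 125, 64, 2206], [315, 200, 4, 9, 30], [374, 200, 12, 12, 96], [212, 222, 48, 51, 604], [0, 238, 85, 63, 2961], [244, 245, 12, 10, 83], [0, 247, 15, 6, 49], [232, 255, 108, 67, 2152], [289, 258, 7, 4, 21], [325, 271, 37, 23, 384], [77, 275, 8, 15, 39], [68, 290, 110, 70, 2312], [360, 296, 9, 11, 65], [60, 306, 39, 15, 132], [14, 322, 40, 67, 548], [6, 329, 21, 22, 58], [0, 355, 25, 40, 216], [7, 354, 4, 8, 10], [154, 361, 4, 4, 11], [125, 381, 9, 16, 47]]
side 88 314.09090909090907 187.7840909090909 180 196
side 93 314.18279569892474 187.88172043010752 180 196
[[512, 160, 16, 7, 77], [502, 163, 11, 5, 22], [524, 174, 36, 16, 236], [312, 179, 5, 2, 9], [503, 181, 13, 13, 44], [512, 184, 48, 82, 840], [306, 194, 21, 9, 79], [234, 212, 57, 19, 658], [270, 217, 89, 50, 1298], [199, 230, 36, 35, 684], [511, 241, 9, 8, 40], [237, 251, 19, 11, 70], [454, 257, 41, 35, 608], [427, 258, 12, 4, 28], [414, 263, 80, 54, 1471], [309, 265, 38, 11, 223], [276, 267, 31, 13, 203]]
```

The pin's red handle matches its starting pixels to within about 0.3 px, so it is upright and fully seated. The jaws are open and clear of everything.

```bash
python3 -c "
from bench import *
print(job_done())"
```

```text
the job is handed in; nothing more can be done
None
```

I released the tray with the pin, put the pin back in its stand, and handed the job in at about 21 s of the 64 s allowed. `job_done()` gave no verdict.

- **Catch:** the pin met it about 27 mm below the mouth of the hole. The highest force I read while pressing was about 4.7 N, well under the 20 N limit. I pressed in small steps and held it until the tray stopped moving.
- **Tray:** in the side camera its lip sat where it should be at 36 mm, fully out. It stayed still for more than a second with the pin in the hole.
- **Pin:** it went back into the stand until the collar touched the wood at about 3.5 N. The red handle is back at its starting pixels, within 0.3 px in both cameras.
- **Gripper:** it is fully open and raised well above the pin.

**Not confirmed:**
- I had used all 12 pictures, so I could not look at the final scene.
- The before-and-after image differences were dominated by shadows and the arm. They do not prove that the bottle, jar and dish stayed put. I felt no unexpected contact, and the bottle and dish looked untouched in the picture taken while the tray was opening; the jar was not in that picture.
- The pin sat about 1 mm off-centre in the grip, which I corrected before both insertions.

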